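Clamp the air pipe with its U-bolt

ROBOT

A 6-joint arm with a two-finger parallel gripper is mounted at the origin on the work surface. World frame = base frame: x ahead of the robot, y to its left, z up, the work surface at z = 0. Lengths are in mm, angles in rad, forces in N, time in s.
With the tool pointing down it reaches from about 300 to 875 mm from the base axis. Payload 6.4 kg.
Tool frame: the origin (TCP) lies at the very end of the fingers, on their centre line; the grasp point (between the pads) lies 19 mm behind it; z points along the fingers, y is the line along which they close (so a half turn about z gives the same grasp; the last joint's range is limited). The gripper opens to 85 mm and grips with 20 to 120 N. Pads are 22 mm wide; open, the fingers measure 114 mm over their backs; the gripper's body (76 mm by 85 mm) begins 54 mm behind the grasp point. The pads swing forward as they close: fully open they stand 13 mm farther back than shut.
Start: joints at [-0.206, 0.181, 1.607, -0, 1.354, -0.206], TCP at [575.014, 0.015, 194.988] pointing down, gripper open.
Joint ranges: [-2.99, 2.99], [-0.89, 2.07], [0.3, 2.58], [-1.14, 4.28], [0, 2.63], [-3.12, 3.12]. Speed limits (rad/s): [2.57, 2.57, 3.01, 3.14, 3.14, 3.14].

INTERFACE

Orientations are given as a unit quaternion [x, y, z, w].
In Python, from plant import * gives the robot as it stands.
- The arm moves only by the tool move_arm, never from a script. Its arguments are lists of equal length, an entry for each row: "gripper": the opening, from 0 (shut) to 1 (fully open); "translation": the shift along the world's x, y, z in m, a list of three; "turn": the turn about the world's z in rad. A call has exactly 5 rows; each row is the pose to reach, as a shift and turn from the pose commanded when the call began; what a row does not reach only later rows make up. A row lasts 1/8 s, in which the tool goes at most 62.5 mm and 10.7 degrees, less where a joint would pass 70% of its speed; a pose out of reach is approached as far as the arm can. A call with a gripper value outside its range is refused whole. The fingers move at their own pace and stop on an object; "force" is the grip in N (left out, the last holds). Time passes only in rows, so rows that repeat a pose let the fingers close, or fill a call up. It gives the time, the measured TCP pose, the force, the opening and the grip force at its end, in the units of the state.
- observe(): the state, without advancing time (a new reading comes with each control period).
- grab_frame(name): name is "scene" or "side" or "wrist"; returns a dict with "color" (420x560x3 uint8, red, green, blue), "vertical_fov" (degrees; the focal length in pixels is half the picture's height over the tangent of half this angle, whatever the lens; pixels are square), "cx", "cy" (the principal point, pixels), "R" (3x3) and "t" (3): a world point X has camera coordinates R X + t. Camera axes: x right, y down, z forward; pixel columns grow to the right and rows downward; lengths in mm; the calibration is good to about 2 mm. A picture is of the moment at which its call begins. There is no depth.
- close_job(): hands the job in; it is judged then, once.
The state is a dict: "time": time; "q": joint angles; "qvel": joint speeds; "effort": joint torques, N m; "ee_pos": TCP position; "eef_rot": TCP orientation; "ft_force": force on the tool from outside, world axes, zero at the start; "wrist_torque": the same for the moment, N m; "opening": finger opening in mm; "grasp_force": force on a finger pad.
Only numpy, scipy, OpenCV 4.12 (cv2) and the standard library are available. Lean on these libraries where they do the work, as an engineer would, in place of code of your own. Each camera call takes 0.05 s, during which the arm holds its last target. There are 200 camera calls.

TASK

Take the loose U-bolt out of the wooden block, pass both its legs around the steel pipe and through the two holes of the open yellow bracket, and push it down through the spring clips until its bow is fully home and square on the pipe. The bracket is slack in its slot, so feel for its holes with a light touch and push firmly but never hard: more than 30 N (about 3 kg) on the bracket's flange or the pipe is too much. Let go at the end, and leave the cup, the jar and the bottle where they stand.

Things in the scene. Friction and masses are not known exactly. Their poses are not given: they have to be found in the camera images.
- ubolt_mid (a point): Loose steel U-bolt, bar 8 mm thick, legs 37 mm apart centre to centre (29 mm inside, 45 over all), 70 mm tall, about 70 g, upright, legs down, in the block. This point: midway between the legs, 35 mm above their flat tips (edges rounded 1.5 mm) and 35 mm below the top of the half-round bow. x from leg to leg, y across the bar's thickness, z up. The same turned half round.
- block: Fixed wooden block, 85 (x) x 70 (y) x 40 mm high, origin under its centre, two pairs of blind holes 9 mm wide, 25 mm deep. The U-bolt stands in one pair, leg tips 15 mm and top of bow 85 mm above the bench; it lifts straight up, 30 mm to clear.
- manifold: Fixed air manifold: grey base plate 126 x 370 x 6 mm, 27 mm steel pipe in two yellow brackets. Origin on the bench under the middle of the open bracket's slot. y along the pipe to the other, already bolted bracket (y = 170 mm) and gauge, x across, z up. Plate y -100 to 270 mm; capped pipe end y = -98 mm; valve with blue lever y 77 to 150 mm, up to z = 115 mm.
- slot (a point): Point of the manifold (its axes): middle of the slot, at the height of the open bracket's flat top, 60 mm above the bench. Flange 84 (x) x 72 (y) x 5 mm, two 9.5 mm holes at x = +-18.5 mm, edges chamfered 0.8 mm, nothing else in them. The bracket is slack in its slot: flange and holes stand anywhere from y = -18 to +18 mm of this point, NOT measured; light touches do not shift it.
- seat (a point): Point of the manifold (its axes): top of the pipe over mid-slot, 92 mm above the bench. Bow fully home: its inside rests on the pipe, its top 8 mm above it, U-bolt centre 27 mm below this height or a little lower. Spring clips 10 mm under the flange's top grip the legs and resist the last 20 mm of travel with 4 to 12 N in all; then the pipe's rubber bed yields 1 mm per 6 N.
- cup_mid (a point): White cup, 76 mm wide and 95 mm tall, standing loose; its centre, half-way up.
- jar_mid (a point): Glass jar with black lid, 64 mm wide and 100 mm tall, standing loose; its centre, half-way up.
- dropper_mid (a point): Small orange bottle, 46 mm wide and 110 mm tall, standing loose; its centre, half-way up.
There are look-alikes about, which are no part of the job. There is more than one size of the part that bears ubolt_mid; the job needs the middle-sized.

How it is judged (in metres and radians):
On the way:
1. both legs of the U-bolt are around the pipe and have entered the bracket's holes (z of ubolt_mid in the frame of manifold below 0.09 m and x of ubolt_mid in the frame of manifold between -0.006 and 0.006 m and y of ubolt_mid in the frame of manifold between -0.021 and 0.021 m and angle between the x axis of ubolt_mid and the x axis of manifold, either way round below 0.2 rad), for 0.1 s.
At the end, for the whole second after the job is handed in: Both U-bolt legs through the open bracket, bow on the pipe within 2 mm: centre 59-67 mm above the bench, within 5 mm of the pipe axis across it and 21 mm of mid-slot along it, in line and upright to 0.12 rad; cup, jar and bottle within 20 mm of their starts (z of ubolt_mid in the frame of manifold between 0.059 and 0.067 m and x of ubolt_mid in the frame of manifold between -0.005 and 0.005 m and y of ubolt_mid in the frame of manifold between -0.021 and 0.021 m and angle between the x axis of ubolt_mid and the x axis of manifold, either way round below 0.12 rad and angle between ubolt_mid's own z axis and vertical below 0.12 rad and distance of each of cup_mid, jar_mid, dropper_mid from where it was at the start of the episode below 0.02 m); the robot touches nothing.
It fails at once if the bracket's flange or the pipe is pushed with more than 30 N (contact force between any of flange, pipe and anything else above 30 N).
It fails at once if the cup, the jar or the bottle is shoved or tipped (distance of any of cup_mid, jar_mid, dropper_mid from where it was at the start of the episode above 0.02 m).
It also fails if it takes over 69 s, if anything falls off the work surface, if the arm or the gripper's body presses on something with over 40 N, if the wrist force passes 120 N, or if a joint passes its speed limit or range.

## Working session

There is one attempt and no reset: what is moved stays moved. The work goes in short steps, Python scripts to look and compute and a tool call to move; the robot and the scene stay as the last step left them, time stands still between calls to the robot, and variables do not carry over. Pictures are saved under pics/ and viewed, at most 10 in all, crops included, and the job is handed in when it is done.

Besides the shell and the picture viewer there is one more tool, called as name([rows], argument=value, ...), one row to a line, values as JSON. move_arm: Moves the arm, as the interface text tells. Its arguments: {"type":"object","properties":{"gripper":{"type":"array","items":{"type":"number"}},"translation":{"type":"array","items":{"type":"array","items":{"type":"number"}}},"turn":{"type":"array","items":{"type":"number"}},"force":{"type":"number"}},"required":["gripper","translation","turn"]}

```bash
mkdir -p pics; cat > h.py <<'E'
from plant import *
import numpy as np, cv2, pickle
def snap(n,f):
    d=grab_frame(n); cv2.imwrite(f'pics/{f}.png',d["color"][:,:,::-1]); pickle.dump(d,open(f'pics/{f}.pkl','wb')); return d
def load(f): return pickle.load(open(f'pics/{f}.pkl','rb'))
def foc(d): return d["color"].shape[0]/2/np.tan(np.radians(d["vertical_fov"])/2)
def atz(d,px,z):
    R=np.array(d["R"]);t=np.array(d["t"]).ravel();f=foc(d)
    r=R.T@np.array([(px[0]-d["cx"])/f,(px[1]-d["cy"])/f,1]);c=-R.T@t
    return c+r*(z-c[2])/r[2]
def proj(d,X):
    c=np.array(d["R"])@np.asarray(X,float)+np.array(d["t"]).ravel();f=foc(d)
    return np.array([d["cx"]+f*c[0]/c[2],d["cy"]+f*c[1]/c[2]])
E
python3 - <<'E'
from h import *
ds=[snap(n,n+'0') for n in("scene","side","wrist")]
for d in ds: print(-np.array(d["R"]).T@np.array(d["t"]).ravel(),d["vertical_fov"])
print(observe())
a=cv2.imread('pics/scene0.png');b=cv2.imread('pics/side0.png')
cv2.imwrite('pics/a1.png',cv2.resize(a,(800,600),interpolation=cv2.INTER_CUBIC));
cv2.imwrite('pics/a2.png',cv2.resize(b,(800,600),interpolation=cv2.INTER_CUBIC))
E
```

```text
[ 918.38936359 -359.61636342  755.22586377] 44.432658244505674
[ 514.83793622 -684.25018569  484.67417131] 49.77963701402059
[575.58968909  67.18394637 372.67921829] 65.81970595451052
{'time': 0.15, 'q': array([-2.06316844e-01,  1.81415296e-01,  1.60773225e+00,  8.45791179e-06,
        1.35380866e+00, -2.06313708e-01]), 'qvel': array([ 0.00050724, -0.00263681, -0.0048893 , -0.00189664,  0.00036517,
        0.00141343]), 'effort': array([ 1.94259010e-03, -4.45260644e+01, -3.51692533e+01, -1.26067753e-04,
        5.82284134e-03,  2.14055274e-05]), 'ee_pos': array([5.74545773e+02, 1.05884823e-01, 1.94288154e+02]), 'eef_rot': array([ 7.07108371e-01,  7.07104862e-01, -3.69649791e-04, -5.72881313e-04]), 'ft_force': array([ 0.22671961,  0.2798205 , -0.17041681]), 'wrist_torque': array([ 0.0406772 , -0.01656001, -0.05249512]), 'grasp_force': 0.0, 'opening': 85.12623986008394}
```

View pics/a1.png

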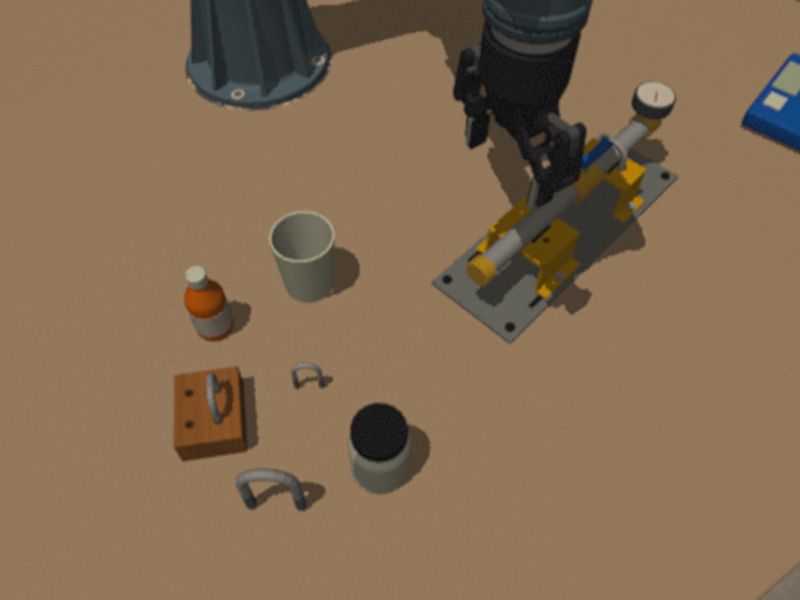

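View pics/a2.png

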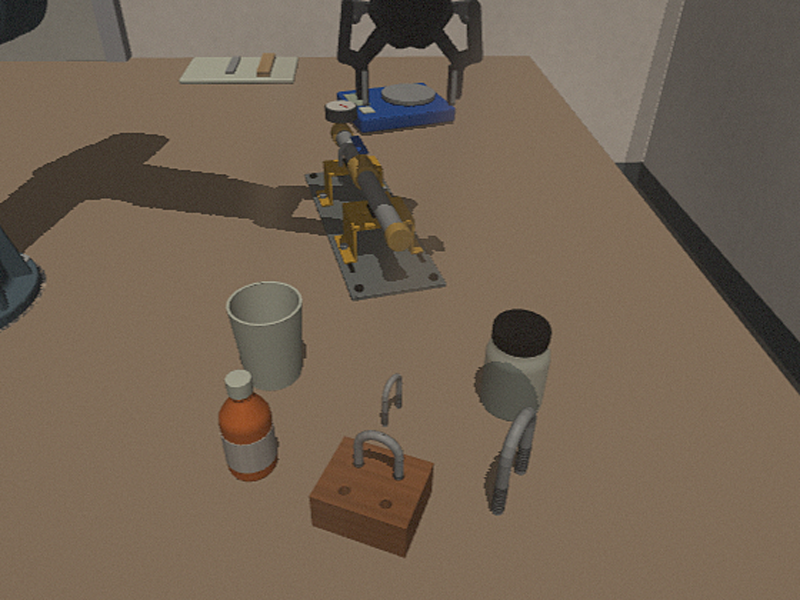

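Scene view (800×600): U-bolt candidates are in the block (214,400), a small loose one (308,376), a large loose one (272,490) and the already bolted one (620,150). The upright one in the block matches the description. The side view shows it at (380,455), the open bracket at (375,215), and the cup, bottle and jar clear of both. I'll check the choice in close crops.

```bash
python3 - <<'E'
from h import *
def crop(f,x,y,w,h,k):
    return cv2.resize(cv2.imread(f'pics/{f}.png')[y:y+h,x:x+w],(w*k,h*k),interpolation=cv2.INTER_CUBIC)
# 560x420 px coordinates
A=crop('scene0',115,250,66,75,6); B=crop('side0',210,290,100,100,4)
c=np.zeros((600,800,3),np.uint8); c[:450,:396]=A; c[:400,400:]=B
cv2.imwrite('pics/c1.png',c)
A=crop('scene0',300,85,180,160,4); 
cv2.imwrite('pics/c2.png',A[:600,:800])
print(A.shape)
E
```

```text
(640, 720, 3)
```

View pics/c1.png

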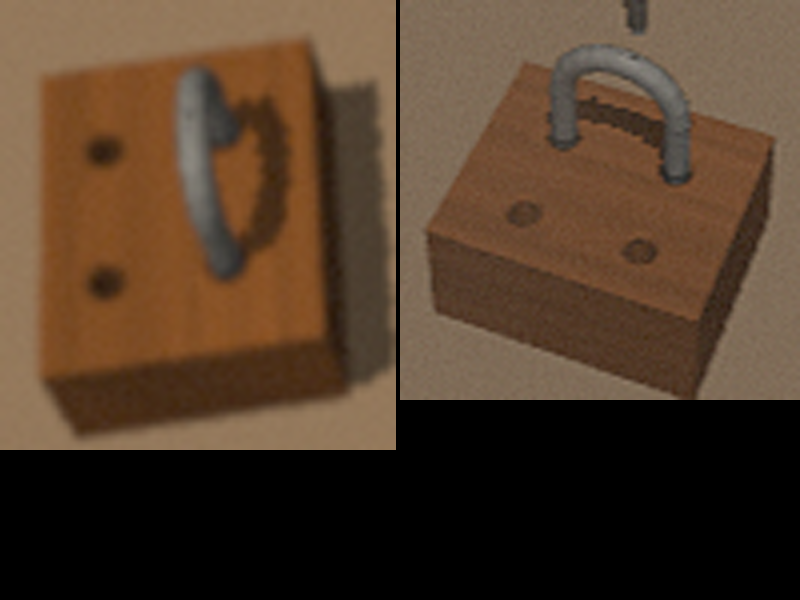

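View pics/c2.png

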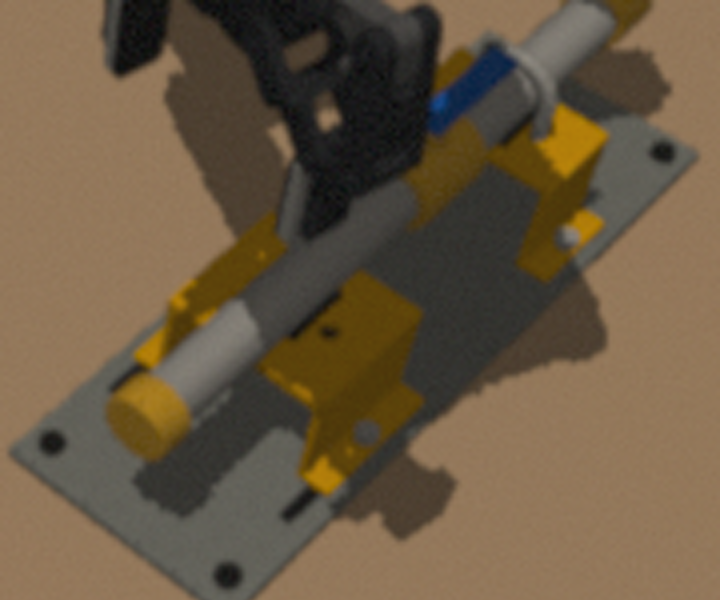

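Crops: U-bolt legs enter the block at scene-crop (235,128) and (228,268), and at side-crop (565,138) and (677,178). It is a plain 45 mm wide bow, the middle size. The manifold crop shows the plate's bolts at (52,443), (228,575), (662,152) and one flange hole at (330,331).

```bash
python3 - <<'E'
from h import *
s=load('scene0');d=load('side0')
S1=lambda x,y:(x/6+115-.4,y/6+250-.4); D1=lambda x,y:((x-400)/4+210-.4,y/4+290-.4); S2=lambda x,y:(x/4+300-.4,y/4+85-.4); D2=lambda x,y:(x*.7,y*.7)
np.set_printoptions(precision=1,suppress=True)
def p(n,v): print(n,v)
p('scene legs',[atz(s,S1(*q),40) for q in((235,128),(228,270))])
p('scene holes',[atz(s,S1(*q),40) for q in((103,151),(106,284))])
p('side legs',[atz(d,D1(*q),40) for q in((565,140),(677,179))])
p('side holes',[atz(d,D1(*q),40) for q in((523,214),(639,251))])
p('bow top side',atz(d,D1(628,48),85))
p('block top scene',[atz(s,S1(*q),40) for q in((42,76),(306,40),(325,340),(42,376))])
p('block top side',[atz(d,D1(*q),40) for q in((525,63),(775,138),(697,320),(428,232))])
b=[atz(s,S2(*q),6) for q in((52,443),(228,575),(662,152))];p('plate bolts scene',b)
p('plate bolts side',[atz(d,D2(*q),6) for q in((359,288),(433,277),(313,176))])
p('plate corners side',[atz(d,D2(*q),6) for q in((353,299),(445,285),(306,172))])
p('plate corner scene',[atz(s,S2(*q),6) for q in((10,452),(697,153))])
p('flange hole',atz(s,S2(330,331),60))
p('cap',[atz(s,S2(148,418),78.5),atz(d,D2(400,237),78.5)])
p('flange corners R',[atz(s,S2(*q),60) for q in((420,315),(315,403),(362,272))])
for n,q in(('cup rim',(303,235)),('jar',(379,432)),('bot cap',(196,275))): p(n,atz(s,(q[0]*.7,q[1]*.7),{'c':95,'j':100,'b':110}[n[0]]))
for n,q in(('cup rim',(265,303)),('jar',(522,332)),('bot cap',(238,380))): p(n,atz(d,(q[0]*.7,q[1]*.7),{'c':95,'j':100,'b':110}[n[0]]))
print(foc(s),foc(d))
E
```

```text
scene legs [array([ 513.4, -312.6,   40. ]), array([ 548.2, -331.7,   40. ])]
scene holes [array([ 500.4, -343.7,   40. ]), array([ 534.6, -358.8,   40. ])]
side legs [array([ 510.9, -316.8,   40. ]), array([ 544.4, -333.5,   40. ])]
side holes [array([ 498.1, -343.7,   40. ]), array([ 531.7, -358.5,   40. ])]
bow top side [ 530.2 -321.2   85. ]
block top scene [array([ 471.7, -347.7,   40. ]), array([ 500.6, -285.6,   40. ]), array([ 578.4, -320.1,   40. ]), array([ 548.1, -382.2,   40. ])]
block top side [array([ 498.5, -284.9,   40. ]), array([ 575.7, -319.5,   40. ]), array([ 546.8, -382.3,   40. ]), array([ 470.3, -348.6,   40. ])]
plate bolts scene [array([516.8,  -7.8,   6. ]), array([614.3,  13.6,   6. ]), array([543. , 345.8,   6. ])]
plate bolts side [array([515.9,  -5.5,   6. ]), array([613.6,  15.2,   6. ]), array([444. , 325.4,   6. ])]
plate corners side [array([508. , -29.1,   6. ]), array([627.1,  -3.8,   6. ]), array([431.5, 341.5,   6. ])]
plate corner scene [array([510.4, -26.2,   6. ]), array([553.1, 359.6,   6. ])]
flange hole [564.9 100.8  60. ]
cap [array([567.4,  -2.1,  78.5]), array([567.6,  -2.3,  78.5])]
flange corners R [array([579.9, 138.7,  60. ]), array([590.7,  70.4,  60. ]), array([547.6, 134. ,  60. ])]
cup rim [ 422.4 -149.6   95. ]
jar [ 675.3 -211.3  100. ]
bot cap [ 416.9 -278.2  110. ]
cup rim [ 420.8 -153.7   95. ]
jar [ 668.4 -217.9  100. ]
bot cap [ 412.8 -281.5  110. ]
514.1703642678262 452.6168620276164
```

```bash
python3 - <<'E'
from h import *
w=load('wrist0');s=load('scene0');d=load('side0')
np.set_printoptions(precision=1,suppress=True)
o=np.array([547.4,86.7,0]);a=.213
M=lambda x,y,z:o+np.array([x*np.cos(a)-y*np.sin(a),x*np.sin(a)+y*np.cos(a),z])
for q in(M(18.5,9.5,60),M(-18.5,9.5,60),M(0,-98,78.5),M(0,0,92)): print(proj(w,q))
for q in((250,503),(302,505)): print('big scene',atz(s,np.array(q)*.7,0))
for q in((498,510),(523,470)): print('big side',atz(d,np.array(q)*.7,0))
cv2.imwrite('pics/w1.png',cv2.resize(cv2.imread('pics/wrist0.png'),(800,600),interpolation=cv2.INTER_CUBIC))
E
```

```text
[269.5  78.8]
[229.8  88.1]
[274.9 201.1]
[248.5  91.7]
big scene [ 629.5 -343.6    0. ]
big scene [ 661.4 -299.6    0. ]
big side [ 632.5 -341.6    0. ]
big side [ 664.2 -299.4    0. ]
```

View pics/w1.png

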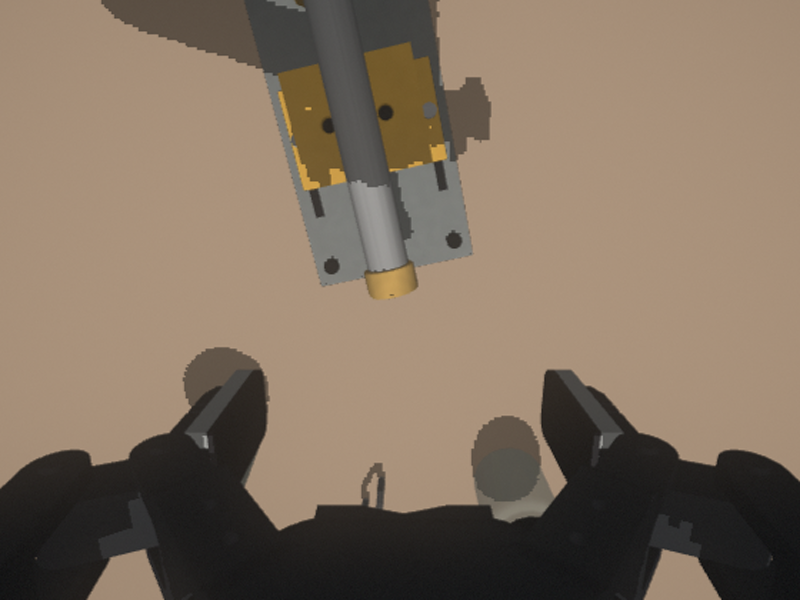

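Wrist view: open-bracket holes at (386,112) and (329,126), which agrees with my manifold pose to within 1 mm. The bracket is shifted about +10 mm along y. The fingers close along world x. Next I move over the U-bolt.

move_arm([
  [-0.009,-0.06,0],
  [-0.018,-0.12,0],
  [-0.027,-0.18,0],
  [-0.036,-0.24,0],
  [-0.044,-0.3,0],
], gripper=[0.75,0.75,0.75,0.75,0.75], turn=[-0.08,-0.16,-0.25,-0.34,-0.42], force=40)

```text
time: 0.78
ee_pos: [530.4, -301.7, 194.8]
eef_rot: [0.84, 0.543, 0.0, -0.0]
ft_force: [0.5, -0.2, -0.4]
opening: 64.1
grasp_force: 0.0
```

move_arm([
  [0,-0.018,-0.02],
  [0,-0.018,-0.035],
  [0,-0.018,-0.035],
  [0,-0.018,-0.035],
  [0,-0.018,-0.035],
], gripper=[0.75,0.75,0.75,0.75,0.75], turn=[0,0,0,0,0])

```text
time: 1.4
ee_pos: [531.9, -317.1, 161.0]
eef_rot: [0.838, 0.545, 0.0, 0.001]
ft_force: [0.2, 1.1, -0.1]
opening: 64.0
grasp_force: 0.0
```

```bash
python3 - <<'E'
from h import *
np.set_printoptions(precision=2,suppress=True)
w=load('wrist0')
L,R=[atz(w,np.array(q)*.7,60) for q in((329,126),(386,112))]; print('holes',L,R,(L+R)/2,np.linalg.norm(R-L),np.arctan2(*(R-L)[1::-1]))
d=snap('wrist','w2'); o=observe(); print(o['ee_pos'],o['eef_rot'],o['opening'])
img=cv2.imread('pics/w2.png')
c=np.zeros((600,800,3),np.uint8)
c=cv2.resize(img,(800,600),interpolation=cv2.INTER_CUBIC)
cv2.imwrite('pics/w2b.png',c)
print(proj(d,[531,-317,85])/.7,proj(d,[531,-317,40])/.7)
E
```

```text
holes [527.78  91.95  60.  ] [564.07 100.25  60.  ] [545.92  96.1   60.  ] 37.23027777203407 0.2248989253492371
[ 531.81 -317.33  160.99] [0.84 0.54 0.   0.  ] 64.05697164974562
[399.41 290.26] [399.87 272.71]
```

View pics/w2b.png

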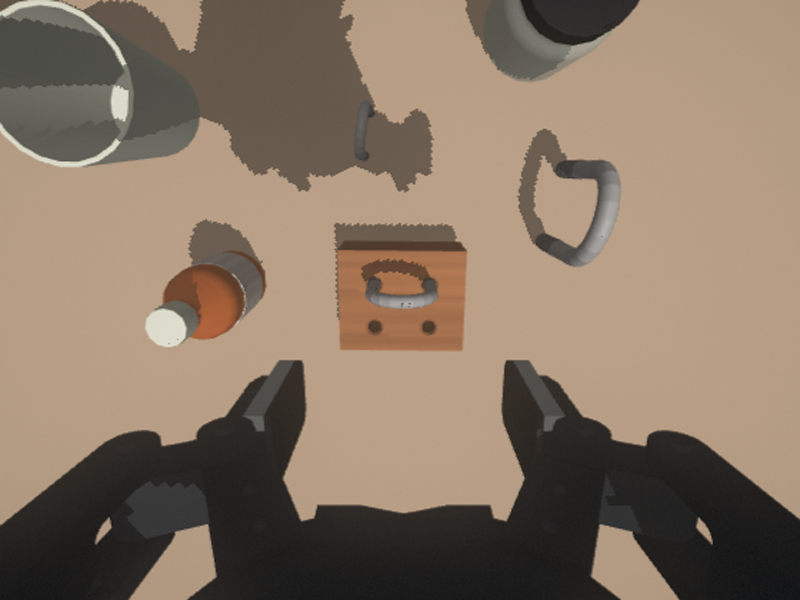

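Wrist view: block top corners (337,249), (466,249), (463,350), (341,349), its free holes (375,327) and (428,327), and the bow's top at (403,299). The fingers at (290,365) and (515,365) straddle it, and nothing is close to their path.

```bash
python3 - <<'E'
from h import *
np.set_printoptions(precision=2,suppress=True)
d=load('w2')
A=lambda x,y,z:atz(d,np.array([x,y])*.7,z)
print('bow',A(403,299,83)); h=[A(375,327,40),A(428,327,40)];print('holes mid',sum(h)/2,h[1]-h[0])
print('ang',np.arctan2(*(h[1]-h[0])[1::-1]))
c=[A(*q,40) for q in((337,249),(466,249),(463,350),(341,349))];print('block',sum(c)/4,np.arctan2(*(c[1]-c[0])[1::-1]),np.arctan2(*(c[2]-c[3])[1::-1]))
print('bow ends x', A(369,288,65),A(437,288,65))
E
```

```text
bow [ 530.53 -323.07   83.  ]
holes mid [ 516.52 -352.15   40.  ] [ 33.1  -14.72   0.  ]
ang -0.4184813419162459
block [ 524.29 -335.18   40.  ] -0.41826359540194036 -0.42734600660907146
bow ends x [ 512.28 -312.96   65.  ] [ 550.3  -329.86   65.  ]
```

move_arm([
  [0,-0.004,-0.03],
  [0,-0.004,-0.06],
  [0,-0.004,-0.085],
  [0,-0.004,-0.105],
  [0,-0.004,-0.11],
], gripper=[0.75,0.75,0.75,0.75,0.75], turn=[0,0,0,0,0])

```text
time: 2.08
ee_pos: [530.5, -321.3, 48.8]
eef_rot: [0.839, 0.544, -0.0, -0.001]
ft_force: [-0.6, 0.0, 0.2]
opening: 64.0
grasp_force: 0.0
```

move_arm([
  [0,0,0],
  [0,0,0],
  [0,0,0],
  [0,0,0],
  [0,0,0],
], gripper=[0.5,0.4,0.3,0.3,0.3], turn=[0,0,0,0,0], force=40)

```text
time: 2.7
ee_pos: [531.1, -322.1, 50.2]
eef_rot: [0.839, 0.544, 0.0, 0.0]
ft_force: [-0.4, 0.2, -0.6]
opening: 25.4
grasp_force: 0.0
```

```bash
python3 - <<'E'
from h import *
d=snap('wrist','w3'); s=snap('side','s3')
a=cv2.resize(d["color"][:,:,::-1],(400,300)); a=d["color"][150:400,180:380,::-1]; b=s["color"][220:400,180:340,::-1]
c=np.zeros((600,800,3),np.uint8); c[:500,:400]=cv2.resize(a,(400,500),interpolation=cv2.INTER_CUBIC); c[:450,400:]=cv2.resize(b,(400,450),interpolation=cv2.INTER_CUBIC)
cv2.imwrite('pics/v3.png',c); print(observe()['opening'])
E
```

```text
25.69161791002542
```

View pics/v3.png

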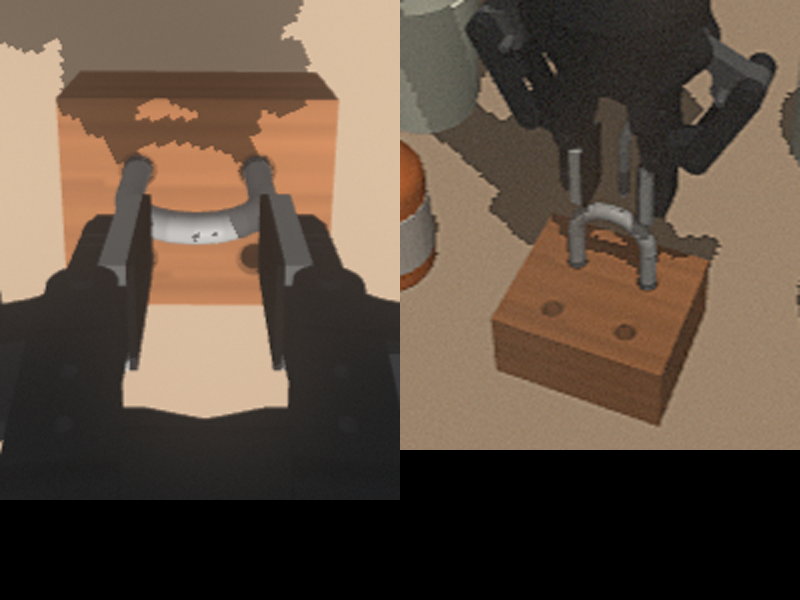

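Close views: the fingers (tips at wrist-crop (135,200) and (275,200)) closed beside the bow rather than around it. Leg bases are at wrist-crop (138,170) and (258,170), and at side-crop (577,262) and (648,286). I'll triangulate again.

```bash
python3 - <<'E'
from h import *
np.set_printoptions(precision=1,suppress=True)
w=load('w3');s=load('s3')
W=lambda x,y,z:atz(w,(180+x/2,150+y/2),z); S=lambda x,y,z:atz(s,(180+(x-400)/2.5,220+y/2.5),z)
print('wrist legs',W(138,168,40),W(258,168,40)); print('side legs',S(577,260,40),S(648,285,40))
print('wrist holes',W(253,257,40),' block',[W(*q,40) for q in((60,98),(338,98),(332,304),(68,304))])
print('bow centre w z=81',W(197,228,81)); print('bow top side z=85',S(612,205,85))
for z in(50,54,69):
  q=proj(w,[531,-322,z]);r=proj(s,[531,-322,z]); print('tcp',z,(q-[180,150])*2,(r-[180,220])*2.5+[400,0])
# tips
print('tips wrist z52',W(135,195,52),W(275,195,52),'side',S(575,205,52),S(645,222,52))
# triangulate bow mid
def tri(ps):
    A=[];b=[]
    for d,p in ps:
        f=foc(d);R=np.array(d["R"]);t=np.array(d["t"]).ravel();u=(p[0]-d["cx"])/f;v=(p[1]-d["cy"])/f
        A+= [R[0]-u*R[2],R[1]-v*R[2]]; b+=[u*t[2]-t[0],v*t[2]-t[1]]
    return np.linalg.lstsq(np.array(A),np.array(b),rcond=None)[0]
print('bow tri',tri([(w,(180+197/2,150+228/2)),(s,(180+212/2.5,220+213/2.5))]))
E
```

```text
wrist legs [ 512.5 -316.4   40. ] [ 546.3 -331.5   40. ]
side legs [ 510.9 -315.9   40. ] [ 544.9 -333.    40. ]
wrist holes [ 533.1 -359.    40. ]  block [array([ 500.8, -286.8,   40. ]), array([ 576.9, -320.7,   40. ]), array([ 550.1, -385.3,   40. ]), array([ 470.8, -349.9,   40. ])]
bow centre w z=81 [ 529.3 -324.6   81. ]
bow top side z=85 [ 528.1 -321.7   85. ]
tcp 50 [199.9 172. ] [618.3 254.7]
tcp 54 [199.8 176.9] [618.3 249.2]
tcp 69 [199.4 197.5] [618.3 228.3]
tips wrist z52 [ 511.  -320.1   52. ] [ 548.5 -336.8   52. ] side [ 510.5 -290.8   52. ] [ 545.1 -303.8   52. ]
bow tri [ 528.7 -324.1   82. ]
```

```bash
python3 - <<'E'
from h import *
np.set_printoptions(precision=1,suppress=True)
w=load('wrist0')
for z in(195,208,220):
  for y in(-11,0,11): print(z,y,proj(w,[575-42.5,y,z])/.7,proj(w,[575+42.5,y,z])/.7)
w=load('w3');s=load('s3');a=-.42
for h in(12.7,22.5):
 for z in(50,54,65,75):
  for y in(-11,11):
   P=[np.array([531+x*np.cos(a)-y*np.sin(a),-322+x*np.sin(a)+y*np.cos(a),z]) for x in(-h,h)]
   print(h,z,y,[(proj(w,p)-[180,150])*2 for p in P],[(proj(s,p)-[180,220])*2.5+[400,0] for p in P])
o=observe();print(o)
E
```

```text
195 -11 [300.2 362.3] [505.2 362.4]
195 0 [298.6 337.4] [506.9 337.5]
195 11 [297.  311.7] [508.5 311.8]
208 -11 [293.  375.9] [512.3 376.1]
208 0 [291.1 349.5] [514.1 349.6]
208 11 [289.2 322.1] [516.  322.3]
220 -11 [285.4 390.3] [519.7 390.5]
220 0 [283.2 362.2] [521.8 362.5]
220 11 [281.  333.2] [524.  333.4]
12.7 50 -11 [array([157.3, 206.7]), array([242.6, 206.7])] [array([585.4, 264.1]), array([634.7, 279.4])]
12.7 50 11 [array([155.8, 136.2]), array([243.8, 136.2])] [array([602.6, 231.1]), array([650.6, 245.5])]
12.7 54 -11 [array([156.4, 212.3]), array([243.4, 212.3])] [array([585.2, 258.6]), array([634.8, 273.9])]
12.7 54 11 [array([154.8, 140.5]), array([244.6, 140.5])] [array([602.5, 225.6]), array([650.8, 240. ])]
12.7 65 -11 [array([153.5, 228.8]), array([245.7, 228.8])] [array([584.8, 243.3]), array([635. , 258.6])]
12.7 65 11 [array([151.8, 153.2]), array([247.1, 153.2])] [array([602.3, 210.4]), array([651.2, 224.8])]
12.7 75 -11 [array([150.6, 245.7]), array([248. , 245.7])] [array([584.4, 229.1]), array([635.1, 244.4])]
12.7 75 11 [array([148.7, 166.2]), array([249.
[... 589 characters left out ...]
.5 65 11 [array([115. , 153.2]), array([283.9, 153.2])] [array([583.8, 205. ]), array([670.3, 230.4])]
22.5 75 -11 [array([113. , 245.7]), array([285.6, 245.7])] [array([565.2, 223.4]), array([655.1, 250.4])]
22.5 75 11 [array([109.7, 166.2]), array([288.6, 166.2])] [array([583.4, 190.8]), array([670.9, 216.3])]
{'time': 2.8, 'q': array([-0.7,  0.4,  1.6, -0. ,  1.1, -0.3]), 'qvel': array([ 0.,  0.,  0.,  0.,  0., -0.]), 'effort': array([  0. , -52.9, -30.8,  -0. ,  -0. ,  -0. ]), 'ee_pos': array([ 531. , -322. ,   50.1]), 'eef_rot': array([0.8, 0.5, 0. , 0. ]), 'ft_force': array([ 0.7, -0.3,  0.9]), 'wrist_torque': array([-0. , -0. , -0.1]), 'grasp_force': 0.0, 'opening': 25.69161791002542}
```

The pictures put the real fingertips about 42 mm above the reported TCP (z≈92, just over the bow). The fingers therefore closed on air, with no contact. I'll open, shift slightly and go down by the difference, watching the force.

move_arm([
  [-0.002,-0.002,0],
  [-0.002,-0.002,0],
  [-0.002,-0.002,0],
  [-0.002,-0.002,-0.015],
  [-0.002,-0.002,-0.025],
], gripper=[0.75,0.75,0.75,0.75,0.75], turn=[0,0,0,0,0])

```text
time: 3.42
ee_pos: [528.4, -323.4, 23.4]
eef_rot: [0.839, 0.544, -0.0, -0.001]
ft_force: [0.3, -0.7, -0.5]
opening: 63.8
grasp_force: 0.0
```

move_arm([
  [0,0,-0.003],
  [0,0,-0.006],
  [0,0,-0.009],
  [0,0,-0.012],
  [0,0,-0.015],
], gripper=[0.75,0.75,0.75,0.75,0.75], turn=[0,0,0,0,0])

```text
time: 4.05
ee_pos: [529.1, -324.1, 10.0]
eef_rot: [0.839, 0.544, 0.0, 0.0]
ft_force: [0.7, 0.3, -0.1]
opening: 63.9
grasp_force: 0.0
```

```bash
python3 - <<'E'
from h import *
d=snap('wrist','w4'); s=snap('side','s4')
a=d["color"][150:400,180:380,::-1]; b=s["color"][220:400,180:340,::-1]
c=np.zeros((600,800,3),np.uint8); c[:500,:400]=cv2.resize(a,(400,500),interpolation=cv2.INTER_CUBIC); c[:450,400:]=cv2.resize(b,(400,450),interpolation=cv2.INTER_CUBIC)
cv2.imwrite('pics/v4.png',c); print(observe()['ft_force'],observe()['ee_pos'])
E
```

```text
[-0.43637142 -0.28638517 -0.11327723] [ 528.82596739 -323.81604214    9.63366745]
```

View pics/v4.png

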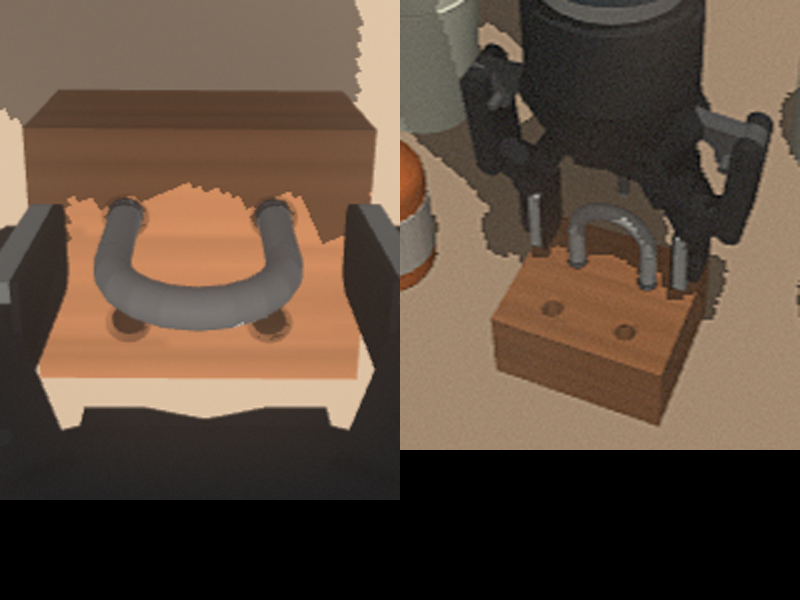

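Views: the fingers now straddle the bow properly. Tips are at side-crop (537,250) and (680,290), a little above the block top, and the bow is centred at wrist-crop column 200. I close now.

move_arm([
  [0,0,0],
  [0,0,0],
  [0,0,0],
  [0,0,0],
  [0,0,0],
], gripper=[0.6,0.5,0.4,0.4,0.4], turn=[0,0,0,0,0], force=40)

```text
time: 4.78
ee_pos: [528.3, -323.7, 10.4]
eef_rot: [0.839, 0.544, -0.0, -0.001]
ft_force: [-3.9, 2.0, 5.4]
opening: 42.9
grasp_force: 39.9
```

move_arm([
  [0,0,0.004],
  [0,0,0.012],
  [0,0,0.022],
  [0,0,0.034],
  [0,0,0.05],
], gripper=[0.4,0.4,0.4,0.4,0.4], turn=[0,0,0,0,0], force=60)

```text
time: 5.4
ee_pos: [529.6, -324.4, 61.5]
eef_rot: [0.839, 0.544, 0.0, 0.001]
ft_force: [0.3, -0.3, -0.7]
opening: 42.4
grasp_force: 61.0
```

move_arm([
  [0,0,0.05],
  [0,0,0.1],
  [0,0,0.14],
  [0,0,0.14],
  [0,0,0.14],
], gripper=[0.4,0.4,0.4,0.4,0.4], turn=[0,0,0,0,0])

```text
time: 6.02
ee_pos: [528.9, -323.8, 200.1]
eef_rot: [0.839, 0.544, 0.0, 0.0]
ft_force: [0.2, 0.3, -0.7]
opening: 42.1
grasp_force: 61.1
```

move_arm([
  [0.002,0.05,0],
  [0.004,0.1,0],
  [0.006,0.15,0],
  [0.008,0.2,0],
  [0.01,0.25,0],
], gripper=[0.4,0.4,0.4,0.4,0.4], turn=[0.08,0.16,0.24,0.32,0.4])

```text
time: 6.65
ee_pos: [537.8, -72.0, 198.1]
eef_rot: [0.713, 0.701, -0.001, -0.001]
ft_force: [0.9, 0.4, 0.3]
opening: 42.3
grasp_force: 61.1
```

move_arm([
  [0.002,0.05,-0.02],
  [0.004,0.1,-0.04],
  [0.006,0.15,-0.06],
  [0.007,0.17,-0.08],
  [0.007,0.17,-0.085],
], gripper=[0.4,0.4,0.4,0.4,0.4], turn=[0.08,0.16,0.22,0.236,0.236])

```text
time: 7.28
ee_pos: [543.4, 97.6, 111.8]
eef_rot: [0.626, 0.78, -0.002, -0.002]
ft_force: [0.8, -0.4, -1.3]
opening: 42.2
grasp_force: 61.0
```

move_arm([
  [0,0,0],
  [0,0,0],
  [0,0,0],
  [0,0,0],
  [0,0,0],
], gripper=[0.4,0.4,0.4,0.4,0.4], turn=[0,0,0,0,0])

```text
time: 7.9
ee_pos: [546.2, 95.8, 115.3]
eef_rot: [0.627, 0.779, 0.0, 0.0]
ft_force: [-0.6, -0.4, -1.0]
opening: 42.4
grasp_force: 61.0
```

```bash
python3 - <<'E'
from h import *
np.set_printoptions(precision=1,suppress=True)
d=snap('wrist','w5'); s=snap('side','s5'); e=snap('scene','e5')
a=.216
def M(x,y,z,c=(546,96.1)): return np.array([c[0]+x*np.cos(a)-y*np.sin(a),c[1]+x*np.sin(a)+y*np.cos(a),z])
c=np.zeros((600,800,3),np.uint8)
def put(dd,box,k,ox,oy):
    x,y,w,h=box; c[oy:oy+h*k,ox:ox+w*k]=cv2.resize(dd["color"][y:y+h,x:x+w,::-1],(w*k,h*k),interpolation=cv2.INTER_CUBIC)
for n,dd in(('w',d),('s',s),('e',e)):
    print(n,[proj(dd,M(x,0,z)) for x in(-18.5,18.5) for z in(60,120)],proj(dd,M(0,0,190)))
put(d,(200,150,160,200),3,0,0)
q=proj(s,M(0,0,110)).astype(int); put(s,(q[0]-50,q[1]-45,100,90),3,490,0); print('side box',q-[50,45])
q=proj(e,M(0,0,110)).astype(int); put(e,(q[0]-50,q[1]-50,100,100),3,490,290); print('scene box',q-[50,50])
cv2.imwrite('pics/v5.png',c);o=observe();print(o['ee_pos'],o['opening'])
E
```

```text
w [array([256.8, 208.8]), array([248.9, 237.6]), array([306.2, 208.8]), array([313.7, 237.6])] [280.6 306.9]
s [array([256.1, 149.6]), array([255.6, 121. ]), array([274.5, 147.3]), array([274.8, 118.8])] [265.1  83.5]
e [array([364.4, 155.7]), array([369.6, 132.4]), array([381.5, 167.2]), array([387.8, 144.2])] [386.3 107.6]
side box [215  79]
scene box [327  92]
[546.   96.  115.1] 42.455036648989825
```

View pics/v5.png

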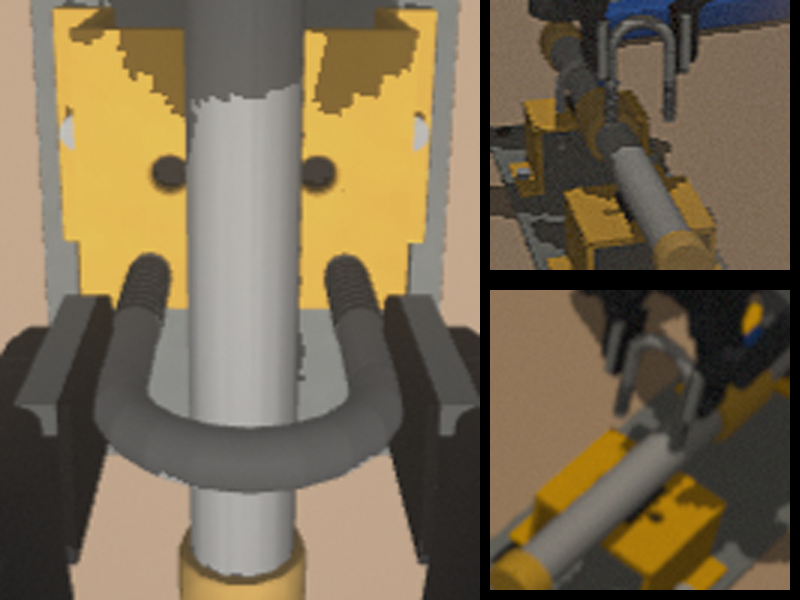

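View: held U-bolt leg tips at wrist-panel (151,257) and (347,257), holes at (169,174) and (319,173), pipe centre at column 245. I'll work out the remaining offset by projecting the tip circles.

```bash
python3 - <<'E'
from h import *
np.set_printoptions(precision=1,suppress=True)
d=load('w5');a=.216
def M(x,y,z,c=(546,96.0)): return np.array([c[0]+x*np.cos(a)-y*np.sin(a),c[1]+x*np.sin(a)+y*np.cos(a),z])
P=lambda x,y,z:(proj(d,M(x,y,z))-[200,150])*3
th=np.linspace(0,6.28,60)
def ring(x,y,z,r): return np.array([P(x+r*np.cos(t),y+r*np.sin(t),z) for t in th])
for x0,y0 in((0,0),(1,-2)):
  for s in(-18.5,18.5):
    E=np.vstack([ring(s+x0,y0,120,2.5),ring(s+x0,y0,120.45,3.56),ring(s+x0,y0,121.5,4)])
    print('tip',x0,y0,s,'rowmin',E[:,1].min(),'at col',E[E[:,1].argmin(),0],'cols',ring(s+x0,y0,124,4)[:,0].min(),ring(s+x0,y0,124,4)[:,0].max(),'row',P(s,y0,124)[1])
  # bow outline at mid: tube centre circle z=186,y
  E=np.array([P(x0,y0+4*np.cos(t),186+4*np.sin(t)) for t in th]); print('bow rows',E[:,1].min(),E[:,1].max())
  for x in(-22.5,22.5): print('bow edge col',P(x+x0,y0,167.5))
print('holes',P(-18.5,0,60),P(18.5,0,60),'pipe edges',P(-13.5,-10,80),P(13.5,-10,80))
for q in((169,174),(319,173)): print(atz(d,(200+q[0]/3,150+q[1]/3),60))
# intensity profiles
g=d["color"].mean(2)
for r in(239,243): print(r,g[r,236:265].astype(int),g[r,300:330].astype(int))
print('col',g[225:250,250].astype(int),g[225:250,315].astype(int)); print('bowcol',g[285:320,281].astype(int))
E
```

```text
tip 0 0 -18.5 rowmin 246.30241899492938 at col 144.54396892513387 cols 122.88843679214216 165.8124124961281 row 271.1175251502798
tip 0 0 18.5 rowmin 246.26473205049317 at col 341.5983670490575 cols 321.3931083495696 364.3083310110184 row 271.08167372018977
bow rows 420.339910259939 486.933628164566
bow edge col [ 85.6 382.7]
bow edge col [399.5 382.6]
tip 1 -2 -18.5 rowmin 256.30853729422756 at col 150.15864672459332 cols 128.6101236823384 171.40475866531926 row 281.12375490153175
tip 1 -2 18.5 rowmin 256.2718039362892 at col 346.63248916772324 cols 326.5222818004949 369.31171078924814 row 281.0888586403802
bow rows 434.44985689857765 501.01039564874384
bow edge col [ 93.2 395.2]
bow edge col [405.8 395.2]
holes [170.4 176.9] [318.6 176.8] pipe edges [186.3 241.8] [302.3 241.8]
[527.4  92.7  60. ]
[563.9 101.   60. ]
239 [167 167 167 166 167 166 152  65  60  61  63  62  64  63  62  68  65  62
  62  65 109 166 166 166 166 160 130 119 130] [150 166 166 166 166 166 165 162 132  64  61  60  61  66  68  64  64  67
  64  65  61  81 133 165 165 164 164 164 164 163]
243 [167 167 166 166 160 127  59  61  64  59  61  60  61  60  64  72  67  58
  60  60  80 133 165 164 165 159 130 119 129] [116 166 167 166 166 167 166 153  75  60  58  60  58  63  68  64  65  62
  61  63  66  59  61 107 165 166 165 166 165 165]
col [166 166 167 166 166 166 168 167 167 107  78  62  64  62  62  64  64  64
  64  65  62  62  62  62  70] [166 164 165 165 165 165 166 165 166 133  88  66  69  61  64  60  63  60
  64  59  67  60  66  59  69]
bowcol [175 174 174 174 175 173 174 114  79  82  84  88  90  92  94  96  97  98
 101 102 103 102 102 100  99  98  96  96  92 122 166 170 171 170 170]
```

Fit: the U-bolt sits at x' +0.55, y' −1.1 from the TCP, with the holes at x' −0.3, y' +1.0. I correct by about (−1.2, +1.9) mm in world axes and come down to just above the pipe, then gently past it.

move_arm([
  [-0.0012,0.0019,0],
  [-0.0012,0.0019,-0.01],
  [-0.0012,0.0019,-0.02],
  [-0.0012,0.0019,-0.028],
  [-0.0012,0.0019,-0.03],
], gripper=[0.4,0.4,0.4,0.4,0.4], turn=[0,0,0,0,0])

```text
time: 8.68
ee_pos: [544.1, 97.9, 83.8]
eef_rot: [0.627, 0.779, -0.001, -0.001]
ft_force: [-0.1, -0.1, -1.3]
opening: 42.3
grasp_force: 61.0
```

move_arm([
  [0,0,-0.002],
  [0,0,-0.004],
  [0,0,-0.006],
  [0,0,-0.008],
  [0,0,-0.01],
], gripper=[0.4,0.4,0.4,0.4,0.4], turn=[0,0,0,0,0])

```text
time: 9.3
ee_pos: [544.8, 97.9, 74.9]
eef_rot: [0.627, 0.779, 0.0, 0.0]
ft_force: [0.0, -0.5, -0.9]
opening: 42.4
grasp_force: 61.0
```

```bash
python3 - <<'E'
from h import *
o=observe();print(o['ee_pos'],o['ft_force'],o['wrist_torque'])
E
```

```text
[544.84992825  97.9229057   74.94081244] [ 0.04385146 -0.47300397 -0.85535488] [ 0.01646739 -0.0244545   0.01027069]
```

move_arm([
  [0,0,-0.003],
  [0,0,-0.006],
  [0,0,-0.009],
  [0,0,-0.011],
  [0,0,-0.013],
], gripper=[0.4,0.4,0.4,0.4,0.4], turn=[0,0,0,0,0])

```text
time: 9.93
ee_pos: [544.8, 97.9, 61.8]
eef_rot: [0.627, 0.779, -0.0, -0.0]
ft_force: [-0.1, 0.3, -0.5]
opening: 42.7
grasp_force: 61.0
```

```bash
python3 - <<'E'
from h import *
o=observe();print(o['ee_pos'],o['ft_force'],o['wrist_torque'])
d=snap('wrist','w6')
c=cv2.resize(d["color"][165:285,200:360,::-1],(800,600),interpolation=cv2.INTER_CUBIC)
cv2.imwrite('pics/v6.png',c)
a=.216
def M(x,y,z,c=(545.65,96.85)): return np.array([c[0]+x*np.cos(a)-y*np.sin(a),c[1]+x*np.sin(a)+y*np.cos(a),z])
for x in(-18.5,18.5): print((proj(d,M(x,0,60))-[200,165])*5,(proj(d,M(x,0,67))-[200,165])*5)
E
```

```text
[544.78954974  97.92091368  61.82080281] [-0.14408765  0.27629099 -0.5350004 ] [ 0.00532487 -0.04240797 -0.04575637]
[256.00019407 355.54783818] [250.30571058 377.29824058]
[568.5804525  355.65885105] [574.25394443 377.41654237]
```

View pics/v6.png

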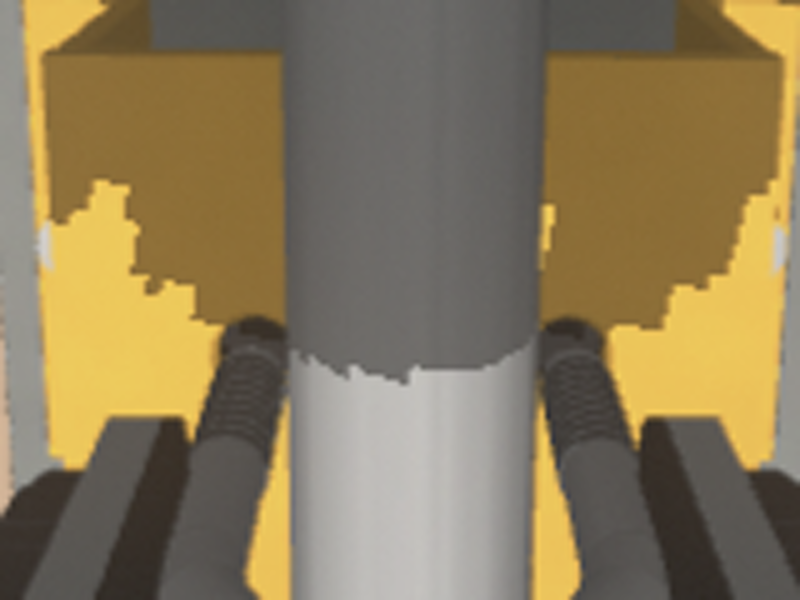

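View: both leg tips sit right over the dark holes, left (253,335) and right (575,335), evenly beside the pipe. I feel down gently.

move_arm([
  [0,0,-0.002],
  [0,0,-0.004],
  [0,0,-0.005],
  [0,0,-0.006],
  [0,0,-0.007],
], gripper=[0.4,0.4,0.4,0.4,0.4], turn=[0,0,0,0,0])

```text
time: 10.6
ee_pos: [544.9, 97.9, 55.0]
eef_rot: [0.627, 0.779, 0.0, 0.0]
ft_force: [0.2, -0.2, -1.2]
opening: 42.1
grasp_force: 61.0
```

move_arm([
  [0,0,-0.0005],
  [0,0,-0.001],
  [0,0,-0.0015],
  [0,0,-0.002],
  [0,0,-0.002],
], gripper=[0.4,0.4,0.4,0.4,0.4], turn=[0,0,0,0,0])

```text
time: 11.22
ee_pos: [544.8, 97.9, 52.9]
eef_rot: [0.627, 0.779, -0.0, -0.0]
ft_force: [0.2, 0.0, 0.0]
opening: 42.7
grasp_force: 61.0
```

Tips are now at about z=58 with no force, so they are probably entering the holes. I continue.

move_arm([
  [0,0,-0.0005],
  [0,0,-0.001],
  [0,0,-0.0015],
  [0,0,-0.002],
  [0,0,-0.0025],
], gripper=[0.4,0.4,0.4,0.4,0.4], turn=[0,0,0,0,0])

```text
time: 11.85
ee_pos: [544.8, 97.9, 50.5]
eef_rot: [0.627, 0.779, 0.0, -0.0]
ft_force: [-0.4, -0.1, -0.9]
opening: 42.3
grasp_force: 61.0
```

move_arm([
  [0,0,-0.0005],
  [0,0,-0.001],
  [0,0,-0.0015],
  [0,0,-0.002],
  [0,0,-0.0025],
], gripper=[0.4,0.4,0.4,0.4,0.4], turn=[0,0,0,0,0])

```text
time: 12.48
ee_pos: [544.8, 97.9, 48.0]
eef_rot: [0.627, 0.779, -0.0, -0.0]
ft_force: [-0.1, 0.8, -1.4]
opening: 41.9
grasp_force: 61.0
```

move_arm([
  [0,0,-0.001],
  [0,0,-0.002],
  [0,0,-0.003],
  [0,0,-0.004],
  [0,0,-0.005],
], gripper=[0.4,0.4,0.4,0.4,0.4], turn=[0,0,0,0,0])

```text
time: 13.1
ee_pos: [545.4, 97.8, 44.0]
eef_rot: [0.627, 0.779, 0.0, 0.0]
ft_force: [-3.0, 0.2, 8.9]
opening: 42.4
grasp_force: 62.0
```

move_arm([
  [0,0,-0.001],
  [0,0,-0.002],
  [0,0,-0.003],
  [0,0,-0.004],
  [0,0,-0.005],
], gripper=[0.4,0.4,0.4,0.4,0.4], turn=[0,0,0,0,0])

```text
time: 13.72
ee_pos: [545.2, 97.8, 38.8]
eef_rot: [0.627, 0.779, 0.0, 0.0]
ft_force: [-1.8, -0.2, 6.1]
opening: 42.8
grasp_force: 61.8
```

move_arm([
  [0,0,-0.001],
  [0,0,-0.002],
  [0,0,-0.003],
  [0,0,-0.004],
  [0,0,-0.005],
], gripper=[0.4,0.4,0.4,0.4,0.4], turn=[0,0,0,0,0])

```text
time: 14.35
ee_pos: [545.3, 97.8, 33.9]
eef_rot: [0.627, 0.779, 0.0, 0.0]
ft_force: [-2.0, -1.0, 6.4]
opening: 42.1
grasp_force: 61.8
```

move_arm([
  [0,0,-0.001],
  [0,0,-0.002],
  [0,0,-0.003],
  [0,0,-0.004],
  [0,0,-0.005],
], gripper=[0.4,0.4,0.4,0.4,0.4], turn=[0,0,0,0,0])

```text
time: 14.98
ee_pos: [545.3, 97.8, 28.8]
eef_rot: [0.627, 0.779, 0.0, 0.0]
ft_force: [-1.5, -0.2, 6.1]
opening: 42.1
grasp_force: 61.8
```

move_arm([
  [0,0,-0.0005],
  [0,0,-0.001],
  [0,0,-0.0015],
  [0,0,-0.002],
  [0,0,-0.0025],
], gripper=[0.4,0.4,0.4,0.4,0.4], turn=[0,0,0,0,0])

```text
time: 15.6
ee_pos: [545.3, 97.8, 26.3]
eef_rot: [0.627, 0.779, 0.0, 0.0]
ft_force: [-2.1, -0.7, 5.5]
opening: 42.0
grasp_force: 61.8
```

move_arm([
  [0,0,-0.0004],
  [0,0,-0.0008],
  [0,0,-0.0012],
  [0,0,-0.0015],
  [0,0,-0.0015],
], gripper=[0.4,0.4,0.4,0.4,0.4], turn=[0,0,0,0,0])

```text
time: 16.23
ee_pos: [545.3, 97.8, 25.2]
eef_rot: [0.627, 0.779, 0.0, 0.0]
ft_force: [-3.7, -1.2, 9.3]
opening: 41.9
grasp_force: 61.9
```

move_arm([
  [0,0,-0.0003],
  [0,0,-0.0006],
  [0,0,-0.0009],
  [0,0,-0.0012],
  [0,0,-0.0012],
], gripper=[0.4,0.4,0.4,0.4,0.4], turn=[0,0,0,0,0])

```text
time: 16.85
ee_pos: [545.4, 97.8, 24.5]
eef_rot: [0.627, 0.779, 0.0, 0.0]
ft_force: [-6.6, -1.1, 13.3]
opening: 42.3
grasp_force: 62.3
```

```bash
python3 - <<'E'
from h import *
o=observe();print(o['ee_pos'],o['ft_force'],o['wrist_torque'])
w=snap('wrist','w7');snap('side','s7');snap('scene','e7')
E
```

```text
[545.38306945  97.75822842  24.47963182] [-6.6289619  -1.13045301 13.34309404] [-0.22417195  0.91537043  0.0055736 ]
```

Contact with the pipe shows as about 6 N/mm, at z = 64.5 for the U-bolt centre. I ease the sideways load, press slightly further, then let go.

move_arm([
  [-0.0005,-0.0001,0],
  [-0.0008,-0.0002,0],
  [-0.0008,-0.0002,-0.0002],
  [-0.0008,-0.0002,-0.0004],
  [-0.0008,-0.0002,-0.0004],
], gripper=[0.4,0.4,0.4,0.4,0.4], turn=[0,0,0,0,0])

```text
time: 17.62
ee_pos: [545.3, 97.7, 24.4]
eef_rot: [0.627, 0.779, 0.001, 0.001]
ft_force: [-3.0, -0.8, 13.3]
opening: 42.2
grasp_force: 62.3
```

move_arm([
  [0,0,0],
  [0,0,0],
  [0,0,0],
  [0,0,0],
  [0,0,0],
], gripper=[0.55,0.65,0.7,0.7,0.7], turn=[0,0,0,0,0])

```text
time: 18.25
ee_pos: [543.9, 97.7, 22.2]
eef_rot: [0.627, 0.779, -0.0, -0.0]
ft_force: [-0.2, 0.2, 0.6]
opening: 59.9
grasp_force: 0.0
```

move_arm([
  [0,0,0.01],
  [0,0,0.03],
  [0,0,0.06],
  [0,0,0.1],
  [0,0,0.1],
], gripper=[0.7,0.7,0.7,0.7,0.7], turn=[0,0,0,0,0])

```text
time: 18.88
ee_pos: [547.2, 97.7, 127.0]
eef_rot: [0.627, 0.779, 0.002, 0.003]
ft_force: [-0.0, 0.3, 0.4]
opening: 59.9
grasp_force: 0.0
```

```bash
python3 - <<'E'
from h import *
np.set_printoptions(precision=1,suppress=True)
o=observe();print(o['ee_pos'],o['ft_force'],o['time'])
d=snap('wrist','w8');s=snap('side','s8');e=snap('scene','e8')
a=.216
def M(x,y,z,c=(545.65,96.85)): return np.array([c[0]+x*np.cos(a)-y*np.sin(a),c[1]+x*np.sin(a)+y*np.cos(a),z])
q=proj(s,M(0,0,90)).astype(int)-[50,50];r=proj(e,M(0,0,90)).astype(int)-[50,50]
c=np.zeros((600,800,3),np.uint8)
def put(dd,box,k,ox,oy,pts):
    x,y,w,h=box; c[oy:oy+h*k,ox:ox+w*k]=cv2.resize(dd["color"][y:y+h,x:x+w,::-1],(w*k,h*k),interpolation=cv2.INTER_CUBIC)
    for p in pts:
        u=((proj(dd,p)-[x,y]+.5)*k-.5+[ox,oy]).round().astype(int); c[u[1],u[0]]=(0,0,255); print(u)
# model points: bow crown top z=100, bow shoulder outer at z=77.5
P=[M(0,0,100),M(-22.5,0,77.5),M(22.5,0,77.5)]
put(d,(200,150,160,200),3,0,0,P); put(s,(*q,100,100),3,490,0,P); put(e,(*r,100,100),3,490,300,P)
cv2.imwrite('pics/v8.png',c)
# objects moved?
for n in('scene','side'):
    A=load(n+'0')["color"].astype(int);B=load({'scene':'e8','side':'s8'}[n])["color"].astype(int)
    D=np.abs(A-B).max(2)>60
    for k,(z,p) in dict(cup=(50,(421,-151)),jar=(50,(672,-215)),bot=(55,(415,-280))).items():
        u=proj(load(n+'0'),[*p,z]).astype(int); print(n,k,D[u[1]-35:u[1]+35,u[0]-25:u[0]+25].sum())
E
```

```text
[547.2  97.7 127. ] [-0.   0.3  0.4] 18.875
[237 216]
[146 187]
[330 187]
[641 137]
[607 174]
[675 165]
[647 442]
[609 447]
[672 489]
scene cup 0
scene jar 0
scene bot 0
side cup 0
side jar 0
side bot 0
```

View pics/v8.png

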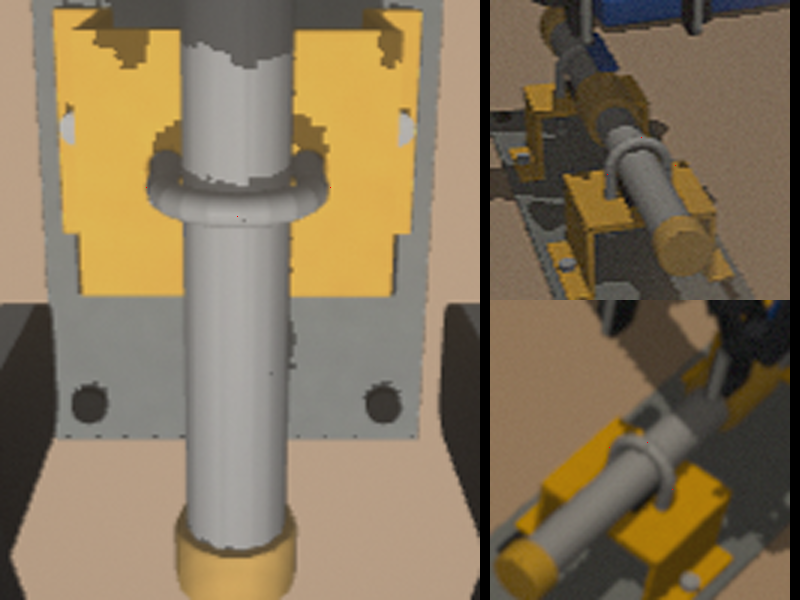

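The view shows the bow around the pipe with its crown at wrist-panel (237,205), square and seated in all three cameras. The cup, jar and bottle are unchanged and the gripper is clear. I hand it in.

```bash
python3 -c "
from plant import *
print(close_job())"
```

```text
the job is handed in; nothing more can be done
None
```

The U-bolt is through the open bracket, pressed home on the pipe at about 13 N and released; the job is handed in (about 19 s of robot time) without a verdict returned, the cup, jar and bottle show no change in the pictures, and I viewed 11 pictures, one over the limit of 10.

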